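# Lock the peg jar's bayonet cap

## Robot

A 6-joint arm with a two-finger parallel gripper is mounted at the origin on the work surface. World frame = base frame: x ahead of the robot, y to its left, z up, the work surface at z = 0. Lengths are in m, angles in rad, forces in N, time in s.
With the tool pointing down it reaches from about 0.35 to 0.975 m from the base axis. Payload 7.1 kg.
Tool frame: the origin (TCP) lies between the finger pads; the fingertips stand 22 mm ahead of it and the grasp point (between the pads) lies 3 mm ahead of it (robot.tip_extent is the distance from the TCP to the fingertips, in m); z points along the fingers, y is the line along which they close (so a half turn about z gives the same grasp; the last joint's range is limited). The gripper opens to 88 mm and grips with 3 to 60 N. Pads are 20 mm wide; open, the fingers measure 115 mm over their backs; the gripper's body (75 mm by 178 mm) begins 61 mm behind the grasp point.
Start: joints at [1.131, 0.423, 1.63, -0, 1.089, -0.019], TCP at [0.255, 0.57, 0.245] pointing down, gripper open.
Joint ranges: [-3, 3], [-0.9, 2.11], [0.09, 2.58], [-1.31, 4.45], [0.11, 2.69], [-2.54, 2.54]. Speed limits (rad/s): [2.39, 2.39, 3.01, 3.14, 3.14, 3.14].

## Interface

Orientations are given as [roll, pitch, yaw] about the fixed x, y, z axes, in that order (R = Rz(yaw) Ry(pitch) Rx(roll)).
In Python, from cell import robot gives the robot as it stands. The module is installed in compiled form; this text tells all that it offers.
- The arm moves only by the shell command python3 -m inch 'ROWS' [FORCE]. ROWS is JSON, a list of rows, each a list of 3 entries, a list of its own where there are three numbers: the gripper's target within -1 to 1 (fully open at 1, half-way at 0, shut at -1), then the shift along the world's x, y, z in units of 60 mm (1.0 is 60 mm), then the turn, a rotation vector about the world's x, y, z in units of 10 degrees (1.0 is 10 degrees). A call has exactly 10 rows; each row is the pose to reach, as a shift and turn from the pose commanded when the call began; what a row does not reach only later rows make up. A row lasts 1/8 s, in which the tool goes at most 62.5 mm and 10.7 degrees, less where a joint would pass 70% of its speed; a pose out of reach is approached as far as the arm can. A call with a gripper value outside its range is refused whole. The fingers move at their own pace and stop on an object; FORCE is the grip in N (left out, the last holds). Time passes only in rows, so rows that repeat a pose let the fingers close, or fill a call up. It gives the time, the measured TCP pose, the force, the opening and the grip force at its end, in the units of the state.
- robot.get_state(): the state, without advancing time (a new reading comes with each control period).
- robot.capture(name): name is "scene" or "side" or "wrist"; returns the picture (480x640x3 uint8, blue, green, red); there is no depth.
- robot.camera_model(name): a dict with "fovy" (degrees; the focal length in pixels is half the picture's height over the tangent of half this angle, whatever the lens; pixels are square), "cx", "cy" (the principal point, pixels), "R" (3x3) and "t" (3): a world point X has camera coordinates R X + t. Camera axes: x right, y down, z forward; pixel columns grow to the right and rows downward; lengths in m; the calibration is good to about 2 mm. A picture is of the moment at which its call begins: read the wrist's pose just before it. camera_model takes no time and is no camera call; for the wrist camera it gives the pose at the moment of the call.
- robot.sign_off(): hands the job in; it is judged then, once.
The state is a dict: "time": time; "joints": joint angles; "qvel": joint speeds; "tau": joint torques, N m; "tool_pos": TCP position; "eef_rot": TCP orientation; "ft_force": force on the tool from outside, world axes, zero at the start; "moment": the same for the moment, N m; "grip_width": finger opening in m; "gripper_force": force on a finger pad.
Only numpy, scipy, OpenCV 4.12 (cv2) and the standard library are available. Lean on these libraries where they do the work, as an engineer would, in place of code of your own. Each camera call takes 0.05 s, during which the arm holds its last target. There are 200 camera calls.

## Task

Close the big clothes-peg jar with the blue cap that has two brass ears: lower its ears through the two gaps in the steel collar, then turn the cap clockwise (seen from above) until its ears are under the ramps at the red marks and it sits tight, and let go. Leave the green lid without ears where it lies.

Things in the scene. Friction and masses are not known exactly. Their poses are not given: they have to be found in the camera images.
- blue_cap: Loose blue cap, 160 g. Plug 66 mm in diameter, 28 mm high, bottom edge tapered; bar handle on top 60 long, 16 wide, 34 high (62 mm overall), to be pinched across its width from above. Two opposite brass ears in line with the bar reach 54 mm from the axis, 16 wide, 4 to 12 mm above the underside. Origin: centre of the underside; x along bar and ears, z up; a half turn makes no difference.
- jar: Big glass peg jar, fixed. Origin: centre of underside, z up. Steel collar: 132 mm outside, top at z = 112 mm, bore 82 mm, wall inside 122 mm. Ears enter by two opposite gaps (60 degrees wide, middles 58 degrees counterclockwise, from above, of the jar's x axis and its opposite), then run 58 degrees clockwise under sloping ramps to the red rim marks on the x axis; hard stop about 9 degrees on.
- seal (a joint): Travel (m) of the sprung black rubber plate in the jar's mouth: 0 up, 0.007 fully down; 4 N to start, 10 N at the end. Up, it carries the cap with its underside 88 mm above the jar's origin; locked, the ramps hold that at about 85 mm. Pressed to 84 mm the cap turns freely, and springs up against the ramps when released. With its ears on top of the ramps it is 10 mm or more too high.
- green_lid: Bystander: loose green lid with the same plug and bar handle as the blue cap but no ears. Origin: centre of the underside.
Things that resemble listed ones, but are neither listed nor needed, are in the scene too. Leave any orange look-alike of the blue_cap alone.

How it is judged:
At the end, for the whole second after the job is handed in: The blue cap sits in the collar, within 12 mm of the jar's axis and upright within about 6 degrees, its ears within 15 degrees of the red marks and held down by the ramps (underside less than 87.2 mm above the jar's underside), at rest and let go (horizontal distance between blue_cap and jar below 0.012 m and z of blue_cap in the frame of jar below 0.0872 m and angle between the x axis of blue_cap and the x axis of jar, either way round below 0.26 rad and angle between blue_cap's own z axis and vertical below 0.1 rad and linear speed of blue_cap below 0.02 m/s); the robot touches nothing.
It fails at once if the green lid was moved by more than 20 mm (distance of green_lid from where it was at the start of the episode above 0.02 m).
It also fails if it takes over 48 s, if anything falls off the work surface, if the arm or the gripper's body presses on something with over 40 N, if the wrist force passes 120 N, or if a joint passes its speed limit or range.

## Working session

There is one attempt and no reset: what is moved stays moved. The work goes in short steps, Python scripts to look and compute and a shell command to move; the robot and the scene stay as the last step left them, time stands still between calls to the robot, and variables do not carry over. Pictures are saved under pics/ and viewed, at most 10 in all, crops included, and the job is handed in when it is done.

```bash
mkdir -p pics
python3 - <<'E'
from cell import robot
import cv2,numpy as np
a=robot.capture("scene");b=robot.capture("side")
cv2.imwrite("pics/scene.png",a);cv2.imwrite("pics/side.png",b)
for n in("scene","side"):
    m=robot.camera_model(n);print(n,m)
s=robot.get_state();print(s)
E
```

```text
scene {'fovy': 52.64833891315649, 'cx': 317.93206792470346, 'cy': 240.65285994178285, 'R': array([[-0.87826719,  0.47800765,  0.01246732],
       [ 0.38591589,  0.72397542, -0.57177663],
       [-0.28233964, -0.49736131, -0.82031461]]), 't': array([ 0.44924794, -0.17159212,  1.16497836])}
side {'fovy': 57.4810308418602, 'cx': 320.3024198281126, 'cy': 234.95403094467542, 'R': array([[ 0.77960063, -0.62598147,  0.01923657],
       [-0.35486319, -0.46684061, -0.81001973],
       [ 0.51603776,  0.62466554, -0.58608702]]), 't': array([-0.41619062,  0.25715061,  0.60580694])}
{'time': 0.1, 'joints': array([ 1.13101110e+00,  4.23745454e-01,  1.63061679e+00,  3.01793581e-05,
        1.08862717e+00, -1.90166129e-02]), 'qvel': array([ 0.00354647, -0.00034875, -0.00118632,  0.00073141,  0.00039322,
       -0.0002749 ]), 'tau': array([-6.48932905e-05, -5.45615888e+01, -2.74325860e+01,  6.45639212e-02,
        1.87340355e-02, -3.78869015e-05]), 'tool_pos': array([0.25506158, 0.57005562, 0.24399   ]), 'eef_rot': array([-3.14019665e+00, -5.32743273e-05,  2.72080999e+00]), 'ft_force': array([-0.46935222, -0.14734277,  0.59376285]), 'moment': array([-0.00625046, -0.02836469, -0.01584402]), 'gripper_force': 0.0, 'grip_width': 0.08793617833710846}
```

View pics/scene.png

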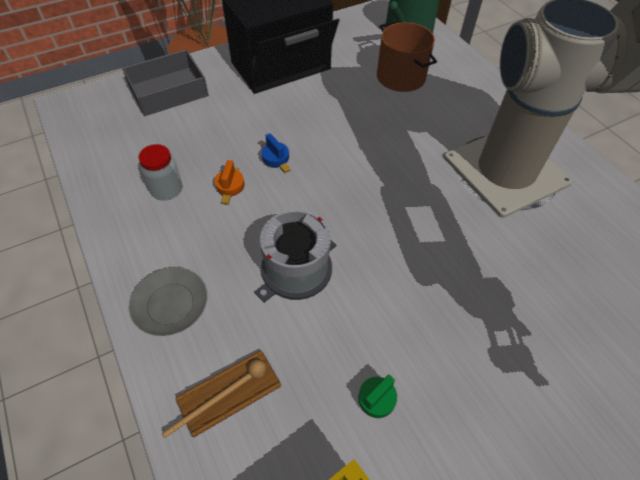

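View pics/side.png

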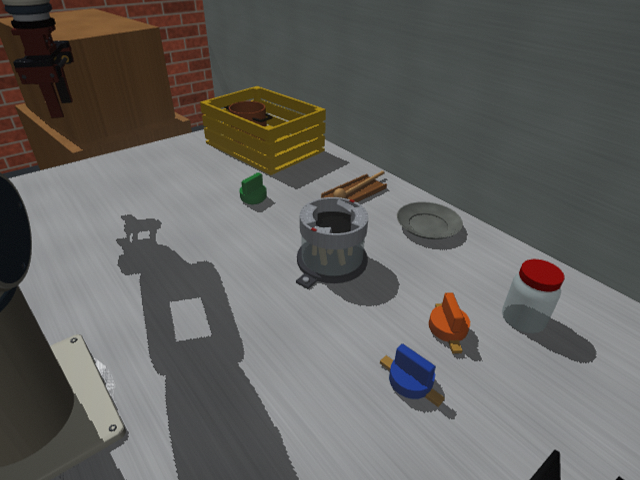

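Scene picture: candidates are the blue cap with brass ears (275,152), its orange look-alike (229,182), the earless green lid (378,397) and the red-topped glass jar (160,170). I choose the blue cap. The jar is at (296,250), with red marks near (319,219) and (268,257). In the side view the blue cap is at (411,372), and a red mark is near (314,229).

```bash
cat > h.py <<'E'
import cv2,numpy as np
def ray(m,p):
    f=240/np.tan(np.radians(m["fovy"]/2)); R=np.array(m["R"]);t=np.array(m["t"])
    return -R.T@t, R.T@np.array([(p[0]-m["cx"])/f,(p[1]-m["cy"])/f,1.])
def plane(m,p,z):
    c,d=ray(m,p); return c+d*(z-c[2])/d[2]
def tri(rs):
    A=0;b=0
    for c,d in rs:
        d=d/np.linalg.norm(d);P=np.eye(3)-np.outer(d,d);A=A+P;b=b+P@c
    return np.linalg.solve(A,b)
H={"red":[(0,130,60),(6,255,255)],"blue":[(105,120,40),(125,255,255)],"brass":[(13,90,60),(24,255,255)],"green":[(50,120,30),(80,255,255)]}
def blobs(img,col,box,amin=6):
    x0,y0,x1,y1=box; h=cv2.cvtColor(img[y0:y1,x0:x1],cv2.COLOR_BGR2HSV)
    k=cv2.inRange(h,*map(np.array,H[col]))
    n,l,s,c=cv2.connectedComponentsWithStats(k)
    return [(int(s[i,4]),c[i]+[x0,y0],s[i,:4]+[x0,y0,0,0]) for i in range(1,n) if s[i,4]>=amin]
E
python3 - <<'E'
from cell import robot
from h import *
B={"scene":dict(red=(250,205,340,270),blue=(250,125,300,180),brass=(250,130,300,180),green=(340,360,410,430)),
"side":dict(red=(290,190,380,245),blue=(370,330,460,420),brass=(370,345,455,415),green=(230,165,275,210))}
Z=dict(red=.112,blue=.03,brass=.012,green=.03)
for n in B:
    im=cv2.imread(f"pics/{n}.png");m=robot.camera_model(n)
    for c in B[n]:
        for a,p,s in blobs(im,c,B[n][c]): print(n,c,a,p.round(1),s,plane(m,p,Z[c]).round(4))
a=cv2.resize(cv2.imread("pics/scene.png")[130:310,200:360],None,fx=3,fy=3,interpolation=2)
cv2.imwrite("pics/c1.png",a)
b=cv2.resize(cv2.imread("pics/side.png")[180:420,280:480],None,fx=2.5,fy=2.5,interpolation=2)
cv2.imwrite("pics/c2.png",b)
E
```

```text
scene red 10 [319.3 218.7] [318 217   4   4] [ 0.5081 -0.0036  0.112 ]
scene red 12 [268.8 256.2] [267 255   5   4] [0.6304 0.0286 0.112 ]
scene blue 618 [274.2 152. ] [261 134  28  33] [ 0.476  -0.2823  0.03  ]
scene brass 7 [262.9 144.4] [262 143   3   4] [ 0.4824 -0.3355  0.012 ]
scene brass 59 [284.8 167.6] [280 164  10   9] [ 0.4693 -0.2413  0.012 ]
scene green 1244 [377.8 396.1] [359 375  38  43] [0.5706 0.3196 0.03  ]
side red 10 [351.7 200.3] [350 199   5   3] [0.6326 0.0253 0.112 ]
side red 10 [313.2 229.1] [311 228   5   3] [ 0.5086 -0.0073  0.112 ]
side blue 1756 [411.  373.3] [389 344  46  55] [ 0.4683 -0.2945  0.03  ]
side brass 34 [452.3 348.1] [450 345   5   8] [ 0.5702 -0.2957  0.012 ]
side brass 104 [386.1 361.8] [380 356  13  14] [ 0.4659 -0.2486  0.012 ]
side brass 176 [434.7 397.4] [426 389  18  18] [ 0.4762 -0.3363  0.012 ]
side green 113 [248.2 181.6] [240 173  21  23] [0.5784 0.347  0.03  ]
side green 8 [263.1 188. ] [262 186   3   5] [0.5911 0.2974 0.03  ]
```

View pics/c1.png

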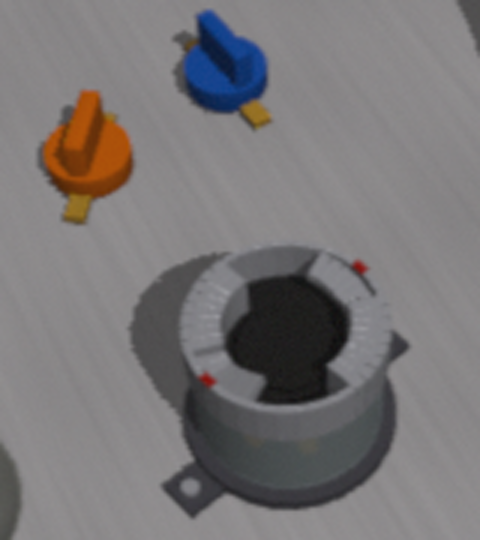

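The crop confirms the blue cap with brass ears (crop 225,72). The jar's red marks are at crop (360,267) and (207,380), with gaps at the top and bottom of the collar. Estimates: cap ≈ (0.471,-0.2925), bar at about 97°. Jar ≈ (0.570,0.010), x axis at about 14.7°. Moving above the cap.

```bash
python3 -m inch '[[1,[0.1,-0.5,0],[0,0,-0.5]],[1,[0.3,-1.4,0],[0,0,-1]],[1,[0.5,-2.4,0],[0,0,-1.6]],[1,[0.8,-3.4,0],[0,0,-2.2]],[1,[1.0,-4.4,0],[0,0,-2.8]],[1,[1.3,-5.4,0],[0,0,-3.4]],[1,[1.6,-6.4,0],[0,0,-4]],[1,[1.8,-7.4,0],[0,0,-4.5]],[1,[2.1,-8.4,0],[0,0,-5]],[1,[2.3,-9.4,0],[0,0,-5.5]]]'
python3 -m inch '[[1,[0.3,-1,0],[0,0,-0.2]],[1,[0.5,-2,0],[0,0,-0.4]],[1,[0.8,-3,0],[0,0,-0.4]],[1,[1.0,-4,0],[0,0,-0.4]],[1,[1.2,-4.6,-0.3],[0,0,-0.4]],[1,[1.3,-5,-0.5],[0,0,-0.4]],[1,[1.3,-5,-0.6],[0,0,-0.4]],[1,[1.3,-5,-0.6],[0,0,-0.4]],[1,[1.3,-5,-0.6],[0,0,-0.4]],[1,[1.3,-5,-0.6],[0,0,-0.4]]]'
python3 - <<'E'
from cell import robot
from h import *
m=robot.camera_model("wrist");a=robot.capture("wrist");cv2.imwrite("pics/w1.png",a)
import pickle;pickle.dump(m,open("w1.pkl","wb"))
for c,z in(("blue",.03),("brass",.012)):
    for n,p,s in blobs(a,c,(0,0,640,480),40): print(c,n,p.round(1),s,plane(m,p,z).round(4))
s=robot.get_state();print(s["tool_pos"],s["eef_rot"],s["ft_force"])
E
```

```text
time: 1.35
tool_pos: [0.3936, 0.0045, 0.2449]
eef_rot: [3.141, 0.0, 1.758]
ft_force: [0.8, -0.2, 0.3]
grip_width: 0.0874
gripper_force: 0.0
time: 2.6
tool_pos: [0.4715, -0.2929, 0.2093]
eef_rot: [3.141, 0.001, 1.692]
ft_force: [-0.0, -0.4, 0.8]
grip_width: 0.0875
gripper_force: 0.0
blue 5162 [323.8 214.6] [285 174  79  88] [ 0.4734 -0.2907  0.03  ]
brass 465 [522.6 151.2] [506 138  32  27] [ 0.6292 -0.2223  0.012 ]
brass 490 [324.2 159.2] [315 146  19  27] [ 0.4686 -0.2482  0.012 ]
brass 477 [444.3 227.5] [430 212  31  31] [ 0.5782 -0.2932  0.012 ]
brass 98 [323.4 266.4] [316 263  16   7] [ 0.4793 -0.3407  0.012 ]
brass 1989 [ 76.1 374.4] [ 57 332  50  84] [ 0.2589 -0.4766  0.012 ]
brass 2011 [565.5 374.4] [535 332  51  84] [ 0.7211 -0.4209  0.012 ]
brass 5156 [481.7 448.8] [288 435 352  23] [ 0.6608 -0.514   0.012 ]
[ 0.47151078 -0.29302342  0.20927708] [3.14091002e+00 5.28627527e-04 1.69188731e+00] [ 0.71963386 -0.28835141 -0.30772342]
```

View pics/w1.png

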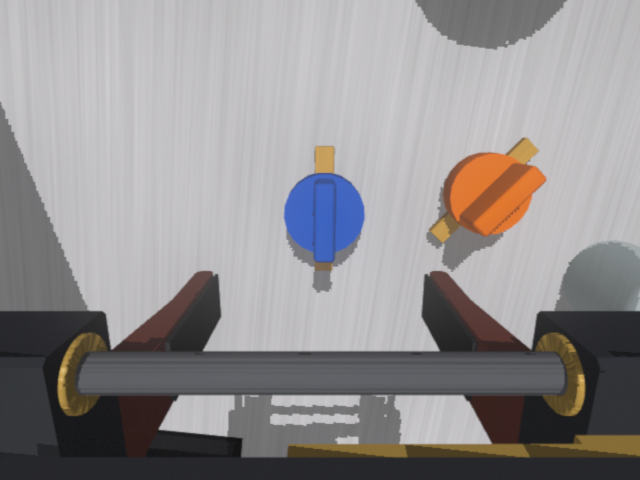

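The wrist view shows the blue cap at (324,215), with its bar and ears aligned to the image vertical (ears at columns 324.2 and 323.4), so the yaw is right. The orange look-alike at (490,193) is clear. The centre is ≈ (0.473,-0.291), so I'll descend with a small correction, grip and lift.

```bash
python3 -m inch '[[1,[0.02,0.03,-0.3],[0,0,0]],[1,[0.02,0.03,-0.8],[0,0,0]],[1,[0.02,0.03,-1.3],[0,0,0]],[1,[0.02,0.03,-1.8],[0,0,0]],[1,[0.02,0.03,-2.2],[0,0,0]],[1,[0.02,0.03,-2.45],[0,0,0]],[1,[0.02,0.03,-2.53],[0,0,0]],[1,[0.02,0.03,-2.53],[0,0,0]],[-0.5,[0.02,0.03,-2.53],[0,0,0]],[-1,[0.02,0.03,-2.53],[0,0,0]]]' 45
python3 -m inch '[[-1,[0,0,0],[0,0,0]],[-1,[0,0,0],[0,0,0]],[-1,[0,0,0],[0,0,0]],[-1,[0,0,0],[0,0,0]],[-1,[0,0,0.1],[0,0,0]],[-1,[0,0,0.4],[0,0,0]],[-1,[0,0,0.9],[0,0,0]],[-1,[0,0,1.5],[0,0,0]],[-1,[0,0,2],[0,0,0]],[-1,[0,0,2],[0,0,0]]]'
python3 - <<'E'
from cell import robot
from h import *
s=robot.get_state();print(s["tool_pos"],s["eef_rot"],s["ft_force"],s["grip_width"])
u=s["tool_pos"];J=np.array([.570,.010])
print((J-u[:2])/.06)
E
```

```text
time: 3.9
tool_pos: [0.4729, -0.292, 0.0576]
eef_rot: [3.14, 0.001, 1.691]
ft_force: [-0.2, -0.3, -0.1]
grip_width: 0.0716
gripper_force: 0.0
time: 5.15
tool_pos: [0.4738, -0.2926, 0.18]
eef_rot: [3.137, 0.004, 1.691]
ft_force: [-0.4, -0.9, -1.6]
grip_width: 0.0155
gripper_force: 44.7
[ 0.47384566 -0.29262299  0.18004901] [3.13713093 0.00373674 1.69102905] [-0.44180182 -0.85802427 -1.64374151] 0.015476568064757982
[1.60257227 5.04371658]
```

```bash
python3 -m inch '[[-1,[0,0,0.4],[0,0,0]],[-1,[0.2,0.6,0.8],[0,0,-0.4]],[-1,[0.5,1.4,0.8],[0,0,-0.8]],[-1,[0.7,2.2,0.8],[0,0,-1.2]],[-1,[1,3.1,0.8],[0,0,-1.6]],[-1,[1.2,3.9,0.8],[0,0,-2]],[-1,[1.4,4.5,0.8],[0,0,-2.3]],[-1,[1.55,4.9,0.8],[0,0,-2.4]],[-1,[1.6,5.04,0.8],[0,0,-2.4]],[-1,[1.6,5.04,0.8],[0,0,-2.4]]]'
python3 - <<'E'
from cell import robot
from h import *
P={}
for n in("scene","side","wrist"):
    m=robot.camera_model(n);a=robot.capture(n);P[n]=(m,a);cv2.imwrite(f"pics/j_{n}.png",a)
s=robot.get_state();print(s["tool_pos"],s["eef_rot"],s["ft_force"])
zc=s["tool_pos"][2]-.0568
print("cap z",zc)
for n,box in(("scene",(220,120,400,290)),("side",(230,80,430,260))):
    m,a=P[n]
    for c,z in(("red",.112),("brass",zc+.008),("blue",zc+.03)):
        for k,p,b in blobs(a,c,box,6): print(n,c,k,p.round(1),b,plane(m,p,z).round(4))
v=np.hstack([cv2.resize(P["scene"][1][130:310,210:390],(400,400)),cv2.resize(P["side"][1][90:290,230:430],(400,400))])
cv2.imwrite("pics/v1.png",v)
E
```

```text
time: 6.4
tool_pos: [0.568, 0.0107, 0.2242]
eef_rot: [-3.14, 0.001, 1.273]
ft_force: [-0.7, 0.3, -2.0]
grip_width: 0.0156
gripper_force: 44.7
[0.56803118 0.00972442 0.2246384 ] [-3.14104571e+00  3.53977196e-04  1.27135003e+00] [ 0.33587857 -0.27704718 -0.73844505]
cap z 0.16783839998106015
scene red 460 [305.5 154.7] [284 132  39  35] [ 0.452  -0.1674  0.112 ]
scene red 14 [290.4 152.4] [287 151   8   3] [ 0.4774 -0.1883  0.112 ]
scene red 30 [346.3 172.9] [344 169   7  11] [ 0.402  -0.0819  0.112 ]
scene red 37 [243.9 187.3] [240 184   8  10] [ 0.6038 -0.1444  0.112 ]
scene red 40 [303.1 195.8] [302 189   4  17] [ 0.5091 -0.0691  0.112 ]
scene red 63 [287.2 200. ] [285 191   5  21] [ 0.5418 -0.0741  0.112 ]
scene red 10 [319.3 218.7] [318 217   4   4] [ 0.5081 -0.0036  0.112 ]
scene red 11 [268.5 256.2] [267 255   4   4] [0.6306 0.0283 0.112 ]
scene brass 40 [269.1 157.4] [265 155  11   6] [ 0.5466 -0.137   0.1758]
scene brass 430 [227.7 182.9] [220 161  20  43] [ 0.6419 -0.1137  0.1758]
scene brass 20 [304.4 170.4] [295 169  19   3] [ 0.5023 -0.0753  0.1758]
scene brass 40 [281.7 1
[... 402 characters left out ...]
red 10 [313.2 229.1] [311 228   5   3] [ 0.5086 -0.0073  0.112 ]
side brass 4488 [267.9 134.1] [230  86  93  89] [0.5999 0.276  0.1758]
side brass 92 [340.9 118.4] [323 115  42   8] [0.7958 0.2513 0.1758]
side brass 73 [307.3 127. ] [302 123  13   9] [0.6966 0.2565 0.1758]
side brass 164 [364.9 180.9] [353 171  31  21] [ 0.6256 -0.0134  0.1758]
side brass 9 [363.4 175.4] [361 174   6   4] [0.638  0.0038 0.1758]
side brass 12 [355.8 178.8] [352 177   8   4] [0.6175 0.0028 0.1758]
side brass 211 [367.1 189.6] [350 181  36  19] [ 0.6064 -0.0395  0.1758]
side brass 87 [343.7 203.2] [338 198  12  11] [ 0.5415 -0.0492  0.1758]
side blue 913 [334.3 185.3] [317 161  36  42] [ 0.5431 -0.0211  0.1978]
```

View pics/v1.png

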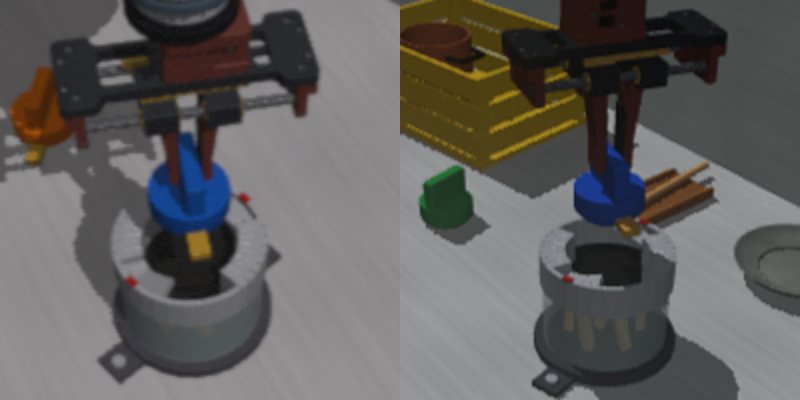

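View pics/j_wrist.png

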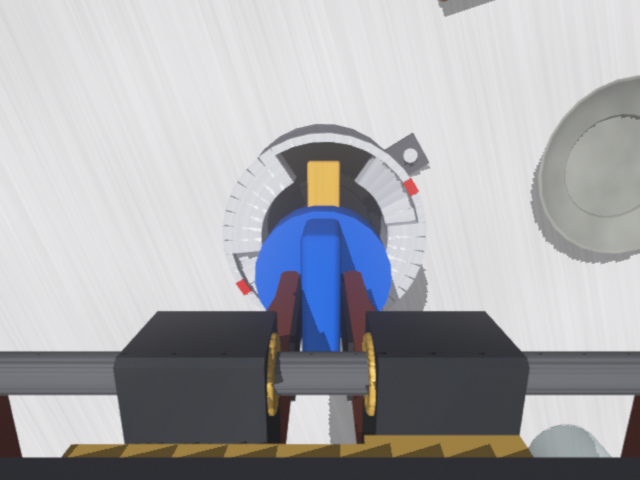

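The ear hangs centred over the gap in both views: wrist ear (324,183), gap about columns 280–375, red marks (411,187) and (244,287). I'll check the centring numerically.

Run:
```python
from cell import robot
from h import *
m=robot.camera_model("wrist");a=cv2.imread("pics/j_wrist.png");s=robot.get_state();print(s["tool_pos"])
r=[plane(m,p,.112) for k,p,b in blobs(a,"red",(220,170,440,300),20)]
print(r)
if len(r)==2:
    d=r[1]-r[0];print("jar",(r[0]+r[1])/2,np.degrees(np.arctan2(d[1],d[0]))%180,np.hypot(*d[:2]))
zc=s["tool_pos"][2]-.0568
e1=plane(m,(308,161),zc+.012);e2=plane(m,(339,161),zc+.012);print("ear tip",e1,e2,np.hypot(*(e1-e2)[:2]))
n=np.array([np.cos(np.radians(72.7)),np.sin(np.radians(72.7))]);print("cap",(e1+e2)[:2]/2-.0535*n)
M=robot.camera_model
im={k:cv2.imread(f"pics/{k}.png") for k in("scene","side")}
print("tri marks",tri([ray(M("scene"),(319.3,218.7)),ray(M("side"),(313.2,229.1))]),tri([ray(M("scene"),(268.8,256.2)),ray(M("side"),(351.8,200.3))]))
```

```text
[0.56803118 0.00972442 0.2246384 ]
[array([0.6316148 , 0.02551369, 0.112     ])]
ear tip [0.57871623 0.06409577 0.1798384 ] [0.59207542 0.05995531 0.1798384 ] 0.01398611378660716
cap [0.56948627 0.01094583]
tri marks [ 0.50864804 -0.00524593  0.11074083] [0.63154615 0.02668532 0.11132475]
```

```bash
python3 -m inch '[[-1,[0,0,-0.2],[0,0,0]],[-1,[0,0,-0.5],[0,0,0]],[-1,[0,0,-0.8],[0,0,0]],[-1,[0,0,-1],[0,0,0]],[-1,[0,0,-1.1],[0,0,0]],[-1,[0,0,-1.17],[0,0,0]],[-1,[0,0,-1.23],[0,0,0]],[-1,[0,0,-1.28],[0,0,0]],[-1,[0,0,-1.28],[0,0,0]],[-1,[0,0,-1.28],[0,0,0]]]'
python3 - <<'E'
from cell import robot
s=robot.get_state();print(s["tool_pos"],s["ft_force"],s["moment"])
E
```

```text
time: 7.8
tool_pos: [0.5692, 0.0103, 0.1504]
eef_rot: [3.139, -0.0, 1.272]
ft_force: [-5.6, -2.7, 15.8]
grip_width: 0.0152
gripper_force: 45.0
[0.56921929 0.01031157 0.15040508] [-5.59084056 -2.6613245  15.82137819] [-0.43451264  1.36271235  0.00313979]
```

Contact came about 5 mm early, at 16 N with a sideways moment, so I'll look.

Run:
```python
from cell import robot
from h import *
a=robot.capture("scene");b=robot.capture("side");w=robot.capture("wrist")
v=np.hstack([cv2.resize(a[185:305,235:355],(400,400),interpolation=2),cv2.resize(b[150:270,275:395],(400,400),interpolation=2)])
cv2.imwrite("pics/v2.png",v);cv2.imwrite("pics/w3.png",w)
```

```text
(no output)
```

View pics/v2.png

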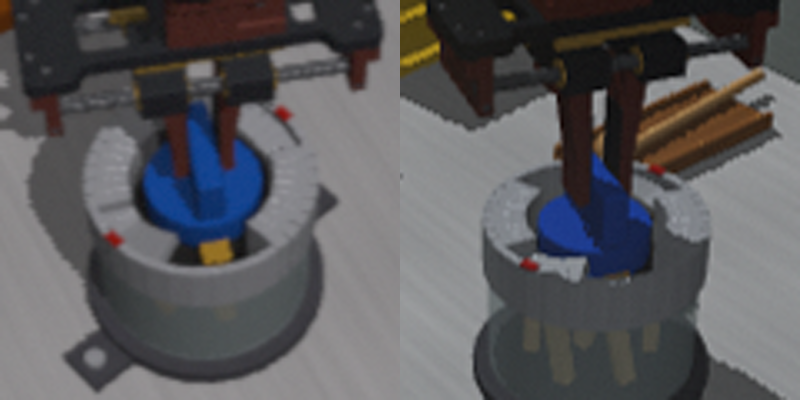

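View pics/w3.png

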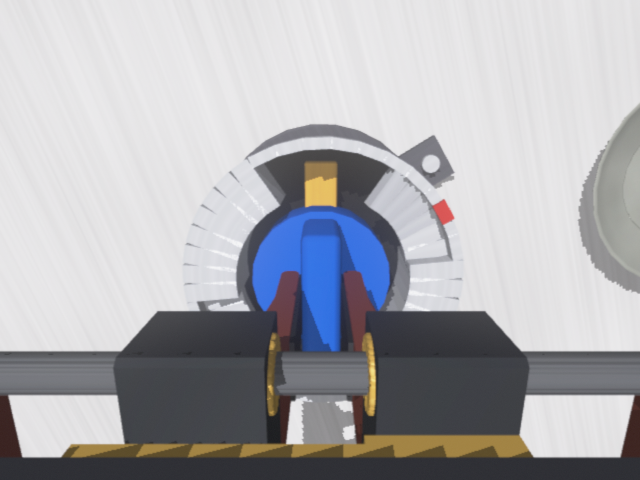

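Both ears are in the gaps: the ear is at (217,255) in the scene crop, and in the wrist view it is at (321,184) with the gap at 283–367. The cap may hang lower in the grip than I assumed, so I'll triangulate an ear for its height.

Run:
```python
from cell import robot
from h import *
s=robot.get_state();print(s["time"],s["tool_pos"],s["ft_force"])
m=robot.camera_model("wrist")
a=robot.capture("scene");w=robot.capture("wrist");M=robot.camera_model("scene")
bs=max([b for b in blobs(a,"brass",(285,240,315,275),10)],key=lambda b:b[0]);bw=max([b for b in blobs(w,"brass",(280,140,360,215),100)],key=lambda b:b[0])
print(bs,bw);c=ray(m,(0,0))[0];print("wristcam",c)
T=tri([ray(M,bs[1]),ray(m,bw[1])]);print("ear tri now",T)
for z in(.08,.09,.1,.11): print(z,plane(M,bs[1],z),plane(m,bw[1],z), np.hypot(*(plane(m,(306,175),z)-plane(m,(337,175),z))[:2]))
```

```text
7.95 [0.56920677 0.0103163  0.15040053] [-5.89864816 -3.45923532 16.78532914]
(65, array([299.43076923, 260.46153846]), array([295, 257,  10,   8])) (1399, array([320.39957112, 183.3266619 ]), array([304, 162,  33,  45]))
wristcam [0.58944903 0.07667838 0.29022204]
ear tri now [0.5812271  0.05237583 0.09443411]
0.08 [0.57655271 0.04444323 0.08      ] [0.58136557 0.05018762 0.08      ] 0.01606923602153094
0.09 [0.57931391 0.05020092 0.09      ] [0.58175009 0.05144775 0.09      ] 0.01530484253985603
0.1 [0.5820751  0.05595861 0.1       ] [0.58213461 0.05270788 0.1       ] 0.014540449058181122
0.11 [0.5848363 0.0617163 0.11     ] [0.58251913 0.05396802 0.11      ] 0.013776055576506107
```

The ear's height (top ≈ 0.09) suggests the cap slipped about 12 mm down in the grip, so the seal is already bottomed. I'll raise 3 mm and see whether the force falls to the spring's range.

```bash
python3 -m inch '[[-1,[0,0,0.02],[0,0,0]],[-1,[0,0,0.05],[0,0,0]],[-1,[0,0,0.05],[0,0,0]],[-1,[0,0,0.05],[0,0,0]],[-1,[0,0,0.05],[0,0,0]],[-1,[0,0,0.05],[0,0,0]],[-1,[0,0,0.05],[0,0,0]],[-1,[0,0,0.05],[0,0,0]],[-1,[0,0,0.05],[0,0,0]],[-1,[0,0,0.05],[0,0,0]]]' 55
python3 - <<'E'
from cell import robot
from h import *
s=robot.get_state();print(s["tool_pos"],s["ft_force"])
m=robot.camera_model("wrist");w=robot.capture("wrist")
bw=max([b for b in blobs(w,"brass",(280,140,360,215),100)],key=lambda b:b[0]);print(bw)
E
```

```text
time: 9.3
tool_pos: [0.5692, 0.0104, 0.1523]
eef_rot: [3.14, -0.0, 1.272]
ft_force: [-2.6, -3.0, 7.0]
grip_width: 0.0158
gripper_force: 55.0
[0.56915885 0.01037349 0.15232342] [-2.55318508 -3.04154961  6.95550124]
(1412, array([320.71104816, 183.31161473]), array([305, 161,  33,  46]))
```

The force falls to 7 N, so this is the spring (underside ≈ 83 mm). Turning 58° clockwise at this height.

```bash
python3 -m inch '[[-1,[0,0,0],[0,0,-0.3]],[-1,[0,0,0],[0,0,-1]],[-1,[0,0,0],[0,0,-1.8]],[-1,[0,0,0],[0,0,-2.6]],[-1,[0,0,0],[0,0,-3.4]],[-1,[0,0,0],[0,0,-4.2]],[-1,[0,0,0],[0,0,-5]],[-1,[0,0,0],[0,0,-5.6]],[-1,[0,0,0],[0,0,-5.8]],[-1,[0,0,0],[0,0,-5.8]]]'
python3 - <<'E'
from cell import robot
from h import *
s=robot.get_state();print(s["tool_pos"],s["eef_rot"],s["ft_force"],s["moment"])
m=robot.camera_model("wrist");w=robot.capture("wrist");cv2.imwrite("pics/w4.png",w)
E
```

```text
time: 10.6
tool_pos: [0.5702, 0.0108, 0.1527]
eef_rot: [3.141, -0.004, 0.26]
ft_force: [-0.2, 0.6, 6.0]
grip_width: 0.0157
gripper_force: 55.0
[0.57018689 0.01075191 0.15269631] [ 3.14058093 -0.00418384  0.25951995] [-0.23425078  0.59226897  5.98328   ] [ 0.11247505  0.10137372 -0.06940176]
```

View pics/w4.png

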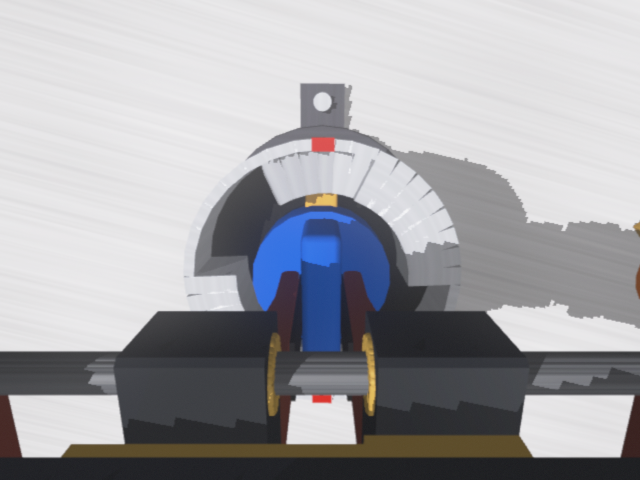

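The ear (321,200) is now under the ramp, in line with the red mark (323,144). Releasing and lifting away.

```bash
python3 -m inch '[[-0.4,[0,0,0],[0,0,0]],[-0.2,[0,0,0],[0,0,0]],[-0.2,[0,0,0],[0,0,0]],[-0.2,[0,0,0],[0,0,0]],[-0.2,[0,0,0.1],[0,0,0]],[-0.2,[0,0,0.4],[0,0,0]],[-0.2,[0,0,0.9],[0,0,0]],[-0.2,[0,0,1.5],[0,0,0]],[-0.2,[0,0,2],[0,0,0]],[-0.2,[0,0,2],[0,0,0]]]'
python3 - <<'E'
from cell import robot
from h import *
s=robot.get_state();print(s["tool_pos"],s["ft_force"],s["grip_width"])
m=robot.camera_model("wrist");w=robot.capture("wrist");a=robot.capture("scene");b=robot.capture("side")
B=max(blobs(w,"blue",(150,100,500,480),500),key=lambda q:q[0]);print(B,plane(m,B[1],.12))
for x in blobs(w,"brass",(250,100,400,420),10)+blobs(w,"red",(250,100,400,470),10): print(x)
for n,i in(("scene",a),):
  for k,p,q in blobs(i,"green",(340,360,410,430)): print("green",k,p)
v=np.hstack([cv2.resize(w[80:480,120:520],(400,400)),cv2.resize(b[150:270,275:395],(400,400),interpolation=2)])
cv2.imwrite("pics/v3.png",v)
E
```

```text
time: 11.9
tool_pos: [0.5702, 0.0107, 0.2748]
eef_rot: [3.14, -0.006, 0.26]
ft_force: [-0.0, 0.0, -0.4]
grip_width: 0.0348
gripper_force: 0.0
[0.57015555 0.01066905 0.27478285] [-0.00850394  0.01844619 -0.39981012] 0.03477858899508537
(5916, array([320.20182556, 223.13945233]), array([278, 180,  86,  94])) [0.57192713 0.0111465  0.12      ]
(166, array([321.01204819, 174.27108434]), array([311, 170,  20,   9]))
(95, array([321.44210526, 138.53684211]), array([316, 135,  12,   8]))
(58, array([320.9137931 , 300.84482759]), array([316, 298,  11,   6]))
green 1245 [377.7686747  396.05381526]
```

View pics/v3.png

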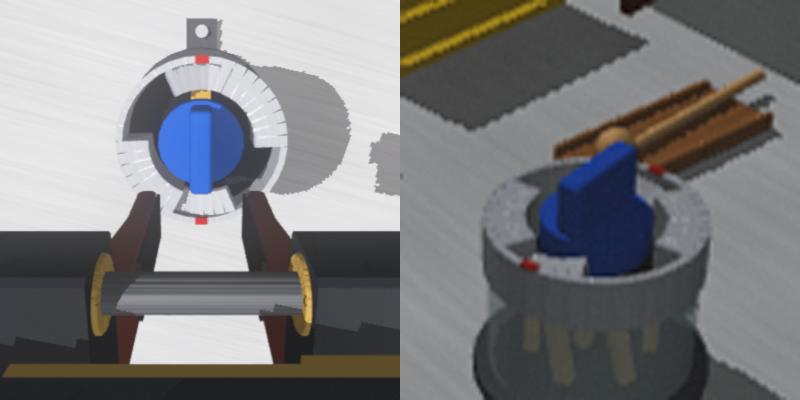

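The cap (crop 201,145) sits upright in the collar, with its ears in line with both red marks (202,60) and (201,221). The gripper is clear and the green lid hasn't moved. Handing in.

```bash
python3 -c "
from cell import robot
print(robot.sign_off())"
```

```text
the job is handed in; nothing more can be done
None
```

The blue cap is in the jar with its ears under the ramps at the red marks and the gripper clear of it; the green lid was not moved, and the job was handed in at about 12 s without a pass or fail verdict coming back.

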